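# Snap the weighing plate back onto the kitchen scale

### The job

The kitchen scale's steel weighing plate has been washed: pick it up by its raised bowl seat, set it over the scale's four snap posts with every head in its hole, and press it straight down, keeping it level, until all four have clicked and the plate lies fully home. The scale is only built for 2.5 kg, so never bear on it harder than that, and leave the other things on the worktop where they are.

Things in the scene. Friction and masses are not known exactly. Their poses are not given: they have to be found in the camera images.
- plate: the scale's loose weighing plate, about 0.3 kg, lying on the worktop on its rolled edge: sheet steel 128 mm (x) by 172 mm (y), 2 mm thick, four 12.5 mm holes, a grey oval bowl seat rising from its middle. Origin: centre of the sheet's underside (2 mm above the worktop), z up. It fits one way round only: the front (-x) holes are 128 mm apart, the rear (+x) holes 100 mm.
- bowl_seat (a point): centre of the top of the plate's solid oval bowl seat, 26 mm above the plate's underside. The seat is 36 mm across in the plate's x (flat sides, 30 mm long), 66 mm long in y, and stands 24 mm above the plate: grip it here, closing along the plate's x
- scale: the kitchen scale, firm on the worktop (it does not shift): white housing, 30 mm high, black display and two buttons along its front edge. Origin: at worktop level under the middle of the four posts; x from the display side to the rear, y left, z up. Housing x -112 to +84 mm, y -106 to +106 mm. On it a grey X-shaped weighing head carries four snap posts at the same (x, y) as the plate's holes.
- home (a point): where the plate's origin lies when fully home, on the weighing head, 48 mm above the worktop when unloaded; axes as scale. Around it, at each post: a seat (round shoulder, 19 mm across) at this height, a 10 mm collar 2 mm high, and a split springy snap head, 16 mm across at its nose (3 mm above the seat), tapering to 8.4 mm at its tip (8.5 mm above the seat)
- load_cell (a joint): how far the sprung weighing head is pushed down, in m (0 = unloaded, + = down): 1 mm for each 6.25 N borne on it, the plate's own weight included. The plate laid on loosely rests about 5 mm above home. Pressed down level, the snaps resist more and more, up to 17 to 22 N in all, and the head sinks about 3 mm; then they snap through, the force drops sharply, and they hold the plate home
- hole_front_left (a point): centre of the plate's front left hole at the plate's underside, at (x, y) = (-42, +64) mm in the plate's frame; level with home when home
- hole_front_right (a point): centre of the plate's front right hole at the plate's underside, at (x, y) = (-42, -64) mm in the plate's frame; level with home when home
- hole_rear_left (a point): centre of the plate's rear left hole at the plate's underside, at (x, y) = (+42, +50) mm in the plate's frame; level with home when home
- hole_rear_right (a point): centre of the plate's rear right hole at the plate's underside, at (x, y) = (+42, -50) mm in the plate's frame; level with home when home
- bowl: bystander: the scale's steel mixing bowl, standing fast, 170 mm across, 75 mm high; origin under its foot
- salt_shaker: bystander: loose salt shaker, 44 mm across, 90 mm high; origin under its foot
- pepper_mill: bystander: wooden pepper mill, standing fast, 58 mm across, 170 mm high; origin under its foot
- spice_a: bystander: spice jar, standing fast, 41 mm across, 105 mm high; origin under its foot
- mug_blue: bystander: upturned pale mug, standing fast, 82 mm across, 94 mm high; origin under its foot
- egg_timer: bystander: loose round egg timer, 62 mm across, 54 mm high; origin under its foot
- teaspoon: bystander: teaspoon, lying fast, 130 mm long, lying flat; origin at its middle
There are look-alikes about, which are no part of the job. Several things have the shape of the plate; the one meant has the colours described above.

How it is judged:
By the outcome, as a careful person would: the job done as asked, in the order asked, and still so for the second after the job is handed in, with the robot touching nothing.
It also fails if it takes over 51 s, if anything falls off the work surface, if the arm or the gripper's body presses on something with over 40 N, if the wrist force passes 120 N, or if a joint passes its speed limit or range.

### The arm

A 7-joint arm with a two-finger parallel gripper is mounted at the origin on a cart in front of the work surface, level with it; the furniture and walls round the work are solid. World frame = base frame: x ahead of the robot, y to its left, z up, the work surface at z = 0. Lengths are in m, angles in rad, forces in N, time in s.
With the tool pointing down it reaches from about 0.425 to 0.875 m from the base axis. Payload 4.7 kg.
Tool frame: the origin (TCP) lies on the centre line of the jaws, within the pads' length; the fingertips stand tcp_to_tips ahead of it and the grasp point (between the pads) lies 5 mm behind it (tcp_to_tips is the distance from the TCP to the fingertips, in m); z points along the fingers, y is the line along which they close (so a half turn about z gives the same grasp; the last joint's range is limited). The gripper opens to 85 mm and grips with 20 to 120 N. Pads are 22 mm wide; open, the fingers measure 114 mm over their backs; the gripper's body (76 mm by 85 mm) begins 54 mm behind the grasp point. The pads swing forward as they close: fully open they stand 13 mm farther back than shut.
Start: joints at [1.16, 0.321, -0.07, 1.45, 0.023, 1.371, -0.057], TCP at [0.268, -0.592, 0.245] pointing down, gripper open.
Joint ranges: [-2.86, 2.86], [-0.3, 2.09], [-1.38, 1.24], [0.06, 2.45], [-1.56, 4.7], [0.09, 2.05], [-2.69, 2.69]. Speed limits (rad/s): [2.57, 2.57, 3.14, 3.14, 3.14, 3.14, 3.14].

### API

Orientations are given as [roll, pitch, yaw] about the fixed x, y, z axes, in that order (R = Rz(yaw) Ry(pitch) Rx(roll)).
In Python, from rig import movep, movel, move_joints, gripper_to, sleep, ik, grab_frame, IKError, finish_job, get_t, get_joints, get_dq, get_joint_efforts, get_position, get_tool_rot, get_force, get_ft_torque, get_gripper_width, get_grip_force, tcp_to_tips gives the robot as it stands. The module is installed in compiled form; this text tells all that it offers. Calls block until the motion is done:
- movep(position, orientation): joint-space move of the TCP to a pose.
- movel(position, rotation=None, vel=0.15, threshold=None): straight line of the TCP; rotation=None keeps the orientation; vel is the mean speed in m/s. With threshold (N) it stops when the force on the tool has changed by that much, and returns True; else False.
- move_joints(angles): joint-space move.
- gripper_to(opening, squeeze=None): opening from 0.0 (shut) to 1.0 (fully open); squeeze is the grip in N (None keeps the last); returns when the fingers have stopped.
- sleep(seconds).
- ik(position, orientation): joint angles nearest the present ones, or None.
- grab_frame(name): name is "side" or "top"; returns a dict with "image" (400x640x3 uint8, red, green, blue), "depth" (400x640 float32, m along the optical axis (not along the pixel's ray), 0 where there is no reading), "intrinsics" (3x3 intrinsics, pixels), "xyz" and "rotation" of the camera in the world. Camera axes: x right, y up, looking along -z (the intrinsics and any distortion apply to the point x, -y, -z); pixel columns grow to the right and rows downward; lengths in m; the calibration is good to about 2 mm. A picture is of the moment at which its call begins.
A pose or a line that the arm cannot do raises IKError and nothing moves.
- finish_job(): hands the job in; it is judged then, once.
Readings, each from a call of its own:
- get_t(): time.
- get_joints(): joint angles.
- get_dq(): joint speeds.
- get_joint_efforts(): joint torques, N m.
- get_position(): TCP position.
- get_tool_rot(): TCP orientation.
- get_force(): force on the tool from outside, world axes, zero at the start.
- get_ft_torque(): the same for the moment, N m.
- get_gripper_width(): opening from 0.0 (shut) to 1.0 (fully open).
- get_grip_force(): force on a finger pad.
Only numpy, scipy, OpenCV 4.12 (cv2) and the standard library are available. Lean on these libraries where they do the work, as an engineer would, in place of code of your own. Each camera call takes 0.05 s, during which the arm holds its last target. There are 200 camera calls.

## Working session

There is one attempt and no reset: what is moved stays moved. The work goes in short steps, each a Python script; the robot and the scene stay as the last script left them, time stands still between calls to the robot, and variables do not carry over. Pictures are saved under pics/ and viewed, at most 10 in all, crops included, and the job is handed in when it is done.

```bash
mkdir -p pics
cat > h.py <<'E'
import numpy as np, cv2
from rig import *
def snap(n,f=None):
    d=grab_frame(n); np.savez(f'{f or n}.npz',**d)
    cv2.imwrite(f'pics/{f or n}.png',d['image'][:,:,::-1]); return d
def px2w(d,u,v,z=None):
    K=d['intrinsics'];R=d['rotation'] 
    R=np.array(R);
    if R.shape!=(3,3):
        from scipy.spatial.transform import Rotation as S; R=S.from_euler('xyz',R).as_matrix()
    r=R@np.array([(u-K[0,2])/K[0,0],-(v-K[1,2])/K[1,1],-1.]); o=np.array(d['xyz'])
    s=float(d['depth'][int(round(v)),int(round(u))]) if z is None else (z-o[2])/r[2]
    return o+s*r
def crop(d,f,u0,v0,u1,v1,k):
    cv2.imwrite(f'pics/{f}.png',cv2.resize(d['image'][v0:v1,u0:u1,::-1],None,fx=k,fy=k,interpolation=cv2.INTER_CUBIC))
E
python3 - <<'E'
from h import *
for n in('top','side'):
    d=snap(n); print(n,d['xyz'],d['rotation'],d['intrinsics'],[k for k in d])
print(get_t(),tcp_to_tips if not callable(tcp_to_tips) else tcp_to_tips(),get_position(),get_tool_rot(),get_gripper_width())
E
```

```text
top [0.17630071 0.01729783 1.44120251] [ 0.23357031 -0.00399268 -1.60475968] [[406.08262328   0.         325.9535459 ]
 [  0.         406.08262328 199.34112295]
 [  0.           0.           1.        ]] ['image', 'depth', 'intrinsics', 'xyz', 'rotation']
side [ 0.06568956 -1.09261523  0.64409185] [ 1.12140063 -0.00674758 -0.36223368] [[458.50676265   0.         313.2835996 ]
 [  0.         458.50676265 203.56302559]
 [  0.           0.           1.        ]] ['image', 'depth', 'intrinsics', 'xyz', 'rotation']
0.1 0.014 [ 0.26762794 -0.59183072  0.24431252] [-3.13983654e+00  1.08945465e-04  4.24793291e-01] 0.9968283308989053
```

View pics/top.png

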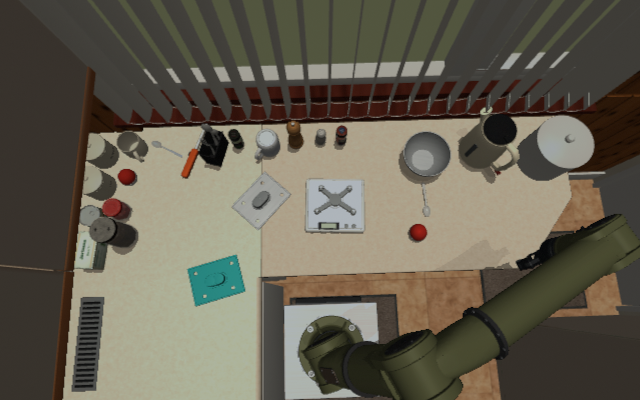

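View pics/side.png

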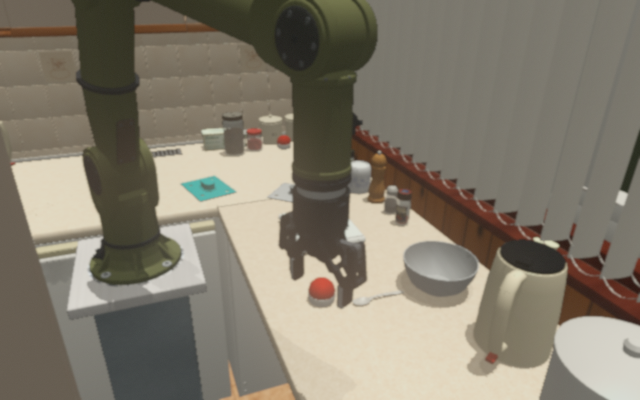

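Top view: the plate candidates are the steel one with a grey oval seat at (262,200) and a teal look-alike at (216,280). I choose the steel one. The scale is at (335,206), with its display toward the robot. Next is a close crop.

Run:
```python
from h import *
d=dict(np.load('top.npz')); crop(d,'c1',222,160,382,250,5)
```

```text
(no output)
```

View pics/c1.png

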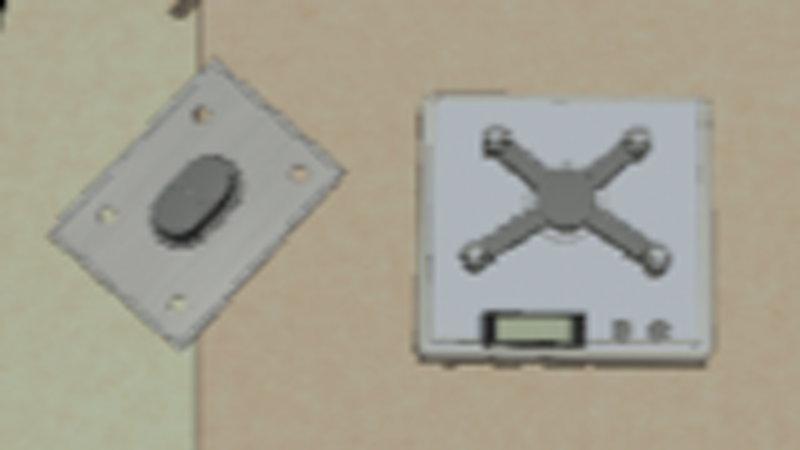

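```bash
cat >> h.py <<'E'
M=np.array([[-42,64],[-42,-64],[42,50],[42,-50]])/1e3  # FL FR RL RR
def fit(W):
    W=np.array(W)[:,:2]; a=M-M.mean(0); b=W-W.mean(0)
    th=np.arctan2((a[:,0]*b[:,1]-a[:,1]*b[:,0]).sum(),(a*b).sum())
    R=np.array([[np.cos(th),-np.sin(th)],[np.sin(th),np.cos(th)]])
    t=W.mean(0)-R@M.mean(0); return t,th,(W-(M@R.T+t))*1e3
E
python3 - <<'E'
from h import *
d=dict(np.load('top.npz'))
f=lambda L:[(222+(x+.5)/5-.5,160+(y+.5)/5-.5) for x,y in L]
P=f([(178,302),(300,173),(107,214),(202,113)]);S=f([(474,257),(655,259),(493,140),(637,142)])
for L,z in((P,.003),(S,.053)):
    W=[px2w(d,u,v,z) for u,v in L]; t,th,r=fit(W); print(t,np.degrees(th),np.round(r,1).tolist())
    print([round(float(np.ptp([0])),1)],np.linalg.norm(W[0]-W[1]),np.linalg.norm(W[2]-W[3]))
    print([np.round(px2w(d,u,v),4).tolist() for u,v in L])
u,v=f([(197,196)])[0]; print('seat',px2w(d,u,v),px2w(d,u,v,.028))
# seat contour at top: dark pixels
# bystanders behind
for n,(u,v) in dict(mug=(267,143),mill=(294,133),shaker=(320,136),spice=(341,134)).items(): print(n,px2w(d,u,v))
E
```

```text
[0.52495156 0.23615909] 46.8131658447374 [[0.4, 0.2], [-0.2, -0.7], [-0.6, 0.4], [0.4, 0.1]]
[0.0] 0.128165940352164 0.10094487019302854
[[0.4503, 0.2498, 0.0014], [0.5447, 0.1619, -0.0047], [0.5179, 0.3024, -0.0023], [0.5905, 0.2326, 0.0033]]
[ 0.5049142  -0.02964372] -2.5572315287590426 [[-0.3, -0.9], [-0.2, 0.8], [0.4, 1.0], [0.1, -0.9]]
[0.0] 0.12635054644632188 0.10191173996271388
[[0.4651, 0.0353, 0.0548], [0.4609, -0.0913, 0.0482], [0.5502, 0.0194, 0.0504], [0.5462, -0.0827, 0.0476]]
seat [0.52080216 0.23170994 0.03204638] [0.52179139 0.23232562 0.028     ]
mug [0.70668697 0.20155804 0.0955678 ]
mill [0.72260188 0.10306609 0.14002728]
shaker [0.73162251 0.01425895 0.08415014]
spice [0.17630071 0.01729783 1.44120251]
```

Run:
```python
from h import *
pt=np.array([.52495,.23616]);pth=np.radians(46.81);st=np.array([.50491,-.02964]);sth=np.radians(-2.56)
for k in(1,-1):
    a=ik([*pt,.2],[np.pi,0,pth+k*np.pi/2]); b=ik([*st,.2],[np.pi,0,sth+k*np.pi/2])
    print(k,None if a is None else np.round(a,2),None if b is None else np.round(b,2))
```

```text
1 [ 0.39  0.35 -1.04  1.67  0.32  1.3   0.11] [ 0.67  0.08 -0.69  1.84  0.06  1.23 -0.08]
-1 [-1.36  0.31  1.07  1.73 -0.28  1.27 -2.55] None
```

Run:
```python
from h import *
pt=np.array([.52495,.23616]);pth=np.radians(46.81)
o=[np.pi,0,pth+np.pi/2]
movep([*pt,.14],o); snap('side','s2'); print(get_t(),get_force())
movel([*pt,.021],vel=.12); print(get_t(),get_position(),get_force())
gripper_to(0.,60); print(get_t(),get_position(),get_gripper_width(),get_grip_force(),get_force(),get_ft_torque())
movel([*pt,.06],vel=.1); sleep(.2); print(get_t(),get_position(),get_gripper_width(),get_force(),get_ft_torque())
d=snap('side','s3'); t=snap('top','t3'); print(get_t())
a=np.load('s2.npz')['image'][100:260,160:420,::-1]; b=d['image'][100:260,160:420,::-1]
f=lambda x:cv2.resize(x,None,fx=3,fy=1.8 if 0 else 3,interpolation=cv2.INTER_CUBIC)
cv2.imwrite('pics/c2.png',f(b))
```

```text
3.2167 [ 0.22354218 -0.01844455 -0.07185355]
4.3583 [0.52553642 0.23661283 0.02180983] [-0.16548579  0.25985337  0.26106524]
4.875 [0.52528004 0.23619001 0.02155092] 0.40809810558087656 61.90812651067972 [ 0.25960397 -0.76337495  4.37691692] [-0.21447989  0.18978069 -0.00135996]
5.6167 [0.52451211 0.23582982 0.05937813] 0.40703794282803824 [ 0.12802757  1.43476703 -3.60836287] [-0.00827056 -0.01882941 -0.01056953]
5.7167
```

View pics/c2.png

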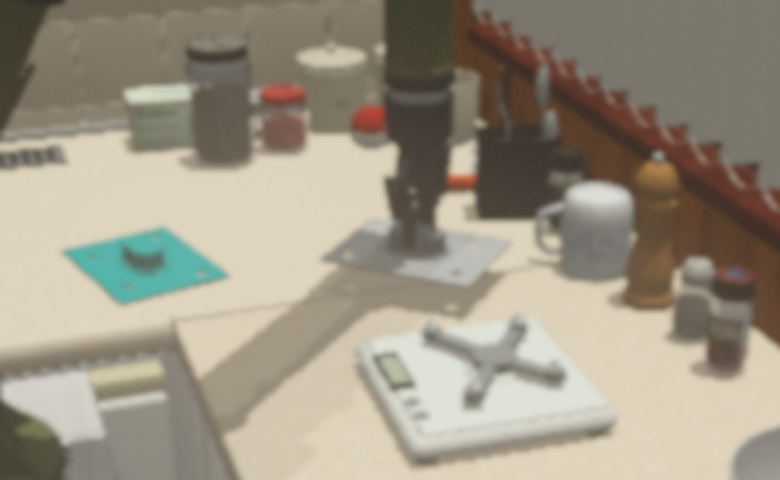

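The plate is held level and off the worktop. The scale posts in the crop are at (432,328), (518,324), (472,393) and (553,373). I'll use them as a second estimate of the scale pose, then move over the scale and look.

Run:
```python
from h import *
d=dict(np.load('s3.npz'))
f=lambda L:[(160+(x+.5)/3-.5,100+(y+.5)/3-.5) for x,y in L]
for z in(.052,.055):
    t,th,r=fit([px2w(d,u,v,z) for u,v in f([(432,328),(472,393),(518,324),(553,373)])]); print(t,np.degrees(th),np.round(r,1).tolist())
st=np.array([.50491,-.02964]);sth=np.radians(-2.56)
movel([.52495,.23616,.16],vel=.15)
movep([*st,.16],[np.pi,0,sth+np.pi/2])
movel([*st,.090],vel=.1); sleep(.3)
print(get_t(),get_position(),get_tool_rot(),get_force(),get_ft_torque())
s=snap('side','s4');t=snap('top','t4')
a=cv2.resize(s['image'][185:275,250:380,::-1],(780,540),interpolation=cv2.INTER_CUBIC)
cv2.imwrite('pics/c3.png',a); crop(t,'c4',290,165,390,240,8)
```

```text
[ 0.5013041  -0.03991401] -4.366140320625257 [[1.1, 2.4], [0.6, -3.4], [-0.0, 2.4], [-1.7, -1.5]]
[ 0.49909694 -0.04524781] -4.36614032062524 [[1.3, 2.1], [0.8, -3.1], [-0.2, 2.2], [-1.9, -1.2]]
8.725 [ 0.50524767 -0.02981121  0.09047554] [3.14069020e+00 4.22576728e-04 1.52586485e+00] [ 0.36203555  0.68697159 -3.472733  ] [-0.00367229 -0.01312782 -0.02387838]
```

View pics/c3.png

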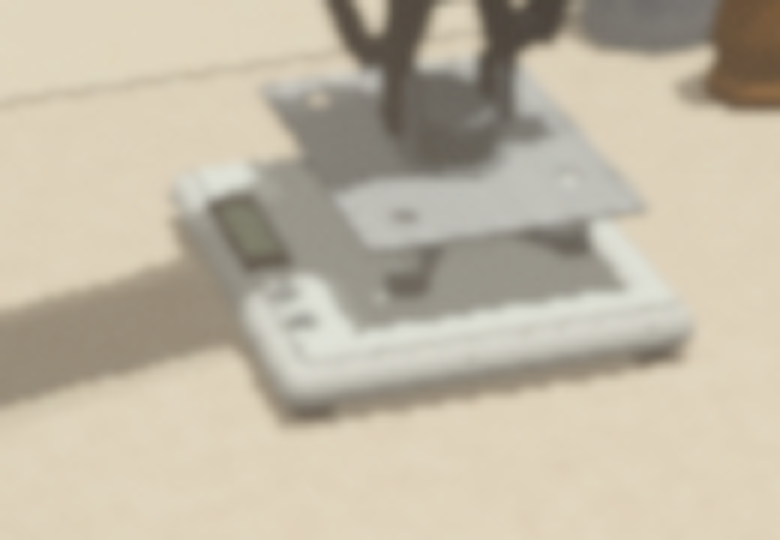

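View pics/c4.png

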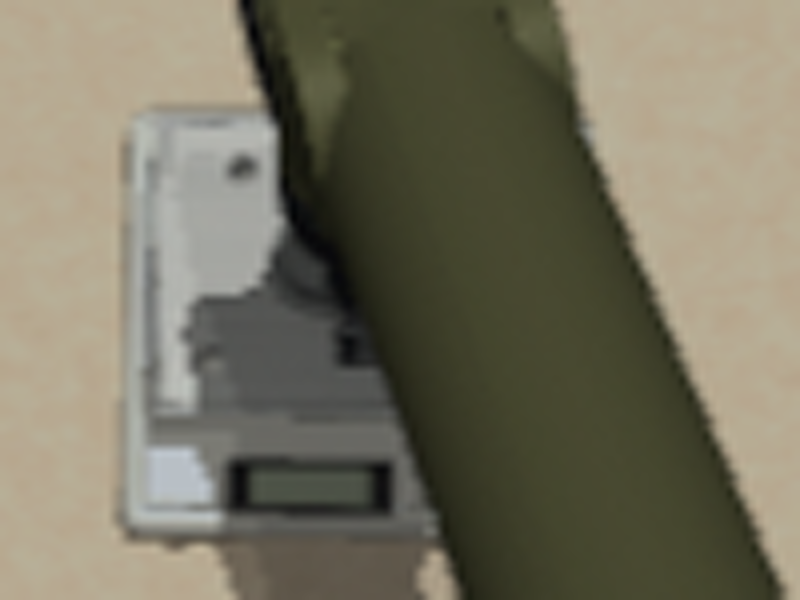

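The plate hovers over the scale, front to front. The side-view holes are at (403,216), (568,180) and (318,99) in the crop. The side estimate of the scale was coarse, so I'll calibrate that camera on the held plate and read the posts at a larger scale.

```bash
cat >> h.py <<'E'
def w2px(d,p):
    from scipy.spatial.transform import Rotation as S
    K=d['intrinsics'];R=S.from_euler('xyz',d['rotation']).as_matrix()
    q=R.T@(np.array(p)-d['xyz']); return np.array([K[0,2]+K[0,0]*q[0]/-q[2],K[1,2]+K[1,1]*q[1]/q[2]])
def pts(t,th,z):
    R=np.array([[np.cos(th),-np.sin(th)],[np.sin(th),np.cos(th)]]); return [[*(R@m+t),z] for m in M]
E
python3 - <<'E'
from h import *
s=dict(np.load('s4.npz'))
zp=.0905-.0195
P=[w2px(s,p) for p in pts([.50525,-.02981],1.52586-np.pi/2,zp+.001)]
rd={0:(318,99),1:(403,216),3:(568,180)}
for i,(x,y) in rd.items(): print(i,P[i],250+(x+.5)/6-.5-P[i][0],185+(y+.5)/6-.5-P[i][1])
s=dict(np.load('s3.npz'))
a=cv2.resize(s['image'][195:243,290:360,::-1],None,fx=11,fy=11,interpolation=cv2.INTER_CUBIC)
for p in pts([.50491,-.02964],np.radians(-2.56),.0565):
    b=w2px(s,p[:2]+[.048]);c=w2px(s,p); print(b,c)
    for q,col in((b,(0,0,255)),(c,(0,200,0))):
        cv2.circle(a,tuple(int(v) for v in ((q-[290,195]+.5)*11)),3,col,-1)
cv2.imwrite('pics/c5.png',a)
E
```

```text
0 [303.15382849 201.83124785] -0.570495159616371 -0.7479145131940754
1 [317.28343394 221.66348263] -0.5334339408149162 -1.0801492946680185
3 [344.76794776 215.03473226] -0.5179477571285815 -0.4513989223158603
[303.04358632 209.25186842] [303.03495269 206.63549622]
[317.05476012 229.57486368] [317.08761563 226.78596198]
[331.73755507 207.46694142] [331.80774257 204.86879394]
[344.31427482 222.77345586] [344.42607915 220.04391545]
```

View pics/c5.png

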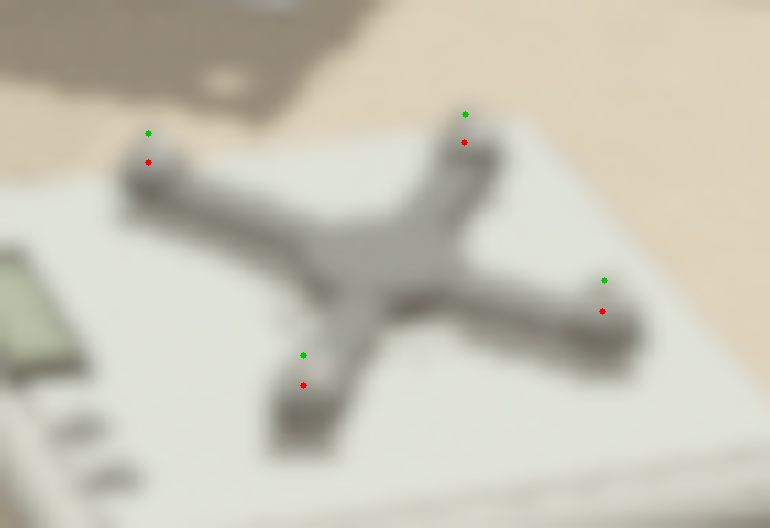

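Run:
```python
from h import *
t=dict(np.load('t4.npz'))
for z,n in((.0725,'hole'),):
  P=[w2px(t,p) for p in pts([.50525,-.02981],1.52586-np.pi/2,z)]
  for i in(0,2): print(n,i,P[i],(P[i]-[290,165]+.5)*8)
# posts re-read by centroid of brightness/head in first top image, at 16x left half
d=dict(np.load('top.npz'))
a=cv2.resize(d['image'][182:218,310:360,::-1],None,fx=8,fy=8,interpolation=cv2.INTER_CUBIC)
for p in pts([.50491,-.02964],np.radians(-2.56),.053):
    cv2.circle(a,tuple(int(v) for v in ((w2px(d,p)-[310,182]+.5)*8)),2,(0,0,255),-1)
b=cv2.resize(t['image'][170:220,305:345,::-1],None,fx=8,fy=8,interpolation=cv2.INTER_CUBIC)
for i in(0,2): cv2.circle(b,tuple(int(v) for v in ((P[i]-[305,170]+.5)*8)),2,(0,0,255),-1)
c=np.zeros((400,720,3),np.uint8); c[:288,:400]=a; c[:,400:]=b; cv2.imwrite('pics/c6.png',c)
```

```text
hole 0 [316.07650534 209.66385723] [212.61204272 361.31085788]
hole 2 [320.48570944 186.16426654] [247.88567555 173.31413231]
```

View pics/c6.png

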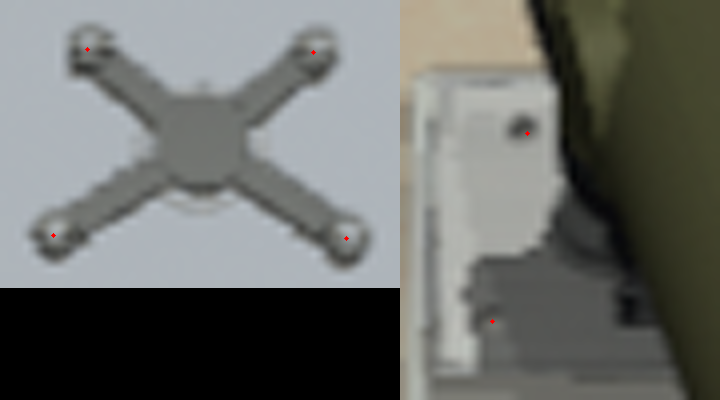

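In the top view the plate's holes sit about 2 mm in +x and 2.2 mm in +y from their predicted positions. The post heads sit about +1.2, −1 mm from the first fit. The side view agrees on the y shift and differs by about 2 mm in x. I'll shift by about (−0.2, −3) mm and feel down gently.

```bash
cat >> h.py <<'E'
def rd(n=4):
    a=[]
    for _ in range(n): a.append(np.r_[get_force(),get_ft_torque()]); sleep(.02)
    return np.mean(a,0)
E
python3 - <<'E'
from h import *
p=np.array([.5050,-.0327]); R=[np.pi,0,np.radians(-2.4)+np.pi/2]
movel([*p,.080],R,vel=.05); sleep(.3); b=rd(8); np.save('base.npy',b); print(get_t(),get_position(),np.round(b,2))
z=.080
while z>.0715:
    z-=.0005; movel([*p,z],R,vel=.02); f=rd()-b
    print(round(get_t(),2),np.round(np.array(get_position())*1e3,2),np.round(f,2))
    if f[2]>4: break
E
```

```text
9.6167 [ 0.5050767  -0.03270501  0.08011502] [ 0.28 -0.1  -3.11 -0.01  0.    0.01]
9.93 [504.98 -32.67  79.5 ] [ 0.01 -0.27 -0.18 -0.01  0.01 -0.01]
10.25 [504.98 -32.69  78.97] [ 0.16 -0.32 -0.16 -0.01  0.01 -0.04]
10.57 [504.99 -32.7   78.5 ] [-0.08  0.38 -0.36 -0.02  0.   -0.03]
10.88 [505.01 -32.7   78.  ] [-0.2   0.25  0.03  0.01 -0.01 -0.01]
11.2 [504.98 -32.71  77.48] [-0.2   0.14 -0.61  0.    0.02 -0.01]
11.52 [504.99 -32.72  76.98] [ 0.15  0.34  0.24 -0.02 -0.01 -0.02]
11.83 [504.99 -32.69  76.47] [-0.27 -0.14 -0.14 -0.02  0.01  0.  ]
12.15 [504.98 -32.69  75.98] [-0.34  0.63 -0.21 -0.01  0.01  0.  ]
12.47 [504.96 -32.7   75.47] [-0.11  0.03 -0.37 -0.01 -0.01 -0.03]
12.78 [505.01 -32.69  75.  ] [-0.12  0.32 -0.52 -0.01  0.01 -0.01]
13.1 [505.01 -32.7   74.49] [-0.41  0.05 -0.19 -0.03  0.01 -0.01]
13.42 [504.99 -32.68  73.98] [-0.09  0.04 -0.02  0.02 -0.01 -0.01]
13.73 [504.98 -32.72  73.49] [-0.13  0.13 -0.19 -0.01 -0.   -0.02]
14.05 [505.05 -32.75  73.02] [-0.1   0.09  0.14 -0.04 -0.   -0.04]
14.37 [505.12 -32.75  72.59] [-0.17 -0.23  1.3  -0.08 -0.02 -0.04]
14.68 [505.16 -32.76  72.12] [-0.34 -0.99  2.08 -0.12 -0.05 -0.05]
15.0 [505.2  -32.75  71.68] [-0.42 -0.49  3.35 -0.16 -0.04 -0.07]
```

The heads are in their holes: contact came at the expected height, underside about 53 mm. The moment leans to the right side, so I'll test a small lateral correction and a small level correction.

```bash
cat >> h.py <<'E'
from scipy.spatial.transform import Rotation as S
def ori(rx,ry,yaw=-2.4): # world tilt in deg
    return (S.from_euler('xyz',[rx,ry,0],degrees=True)*S.from_euler('xyz',[np.pi,0,np.radians(yaw)+np.pi/2])).as_euler('xyz')
E
python3 - <<'E'
from h import *
b=np.load('base.npy'); z=.0715
print(get_tool_rot(), ori(0,0))
for x,y,rx in((.505,-.0327,0),(.505,-.0335,0),(.5045,-.0327,0),(.505,-.0327,-.5),(.505,-.0327,-1.)):
    movel([x,y,z],ori(rx,0),vel=.02); sleep(.1); f=rd(8)-b
    print(round(get_t(),2),x,y,rx,np.round(np.array(get_position())*1e3,2),np.round(f,2))
E
```

```text
[3.14122001e+00 1.21382575e-04 1.52886355e+00] [3.14159265 0.         1.52890842]
15.48 0.505 -0.0327 0 [505.17 -32.74  71.58] [ 0.05 -0.89  3.52 -0.2  -0.12 -0.09]
15.97 0.505 -0.0335 0 [505.11 -33.09  71.53] [ 0.69  1.43  3.47  0.29 -0.2  -0.11]
16.45 0.5045 -0.0327 0 [504.62 -32.84  71.54] [ 1.14  0.15  2.9   0.03 -0.36 -0.09]
16.93 0.505 -0.0327 -0.5 [504.7 -32.7  71.4] [-0.37 -0.1   3.91  0.16  0.03 -0.1 ]
17.42 0.505 -0.0327 -1.0 [504.85 -32.6   71.45] [-1.2   0.47  4.43  0.33  0.17 -0.03]
```

Run:
```python
from h import *
b=np.load('base.npy'); z=.0715; pk=0
while z>.0655:
    movel([.505,-.0330,z],ori(0,0,-2.9),vel=.02,threshold=None); f=rd(3)-b
    print(round(get_t(),2),np.round(np.array(get_position())*1e3,2),np.round(f,2))
    if f[2]>20.3 or f[2]<pk-5: break
    pk=max(pk,f[2]); z-=.0003
```

```text
17.72 [504.92 -32.99  71.4 ] [-0.63  0.51  2.41  0.18  0.1   0.03]
18.02 [504.97 -32.99  71.23] [-1.44  0.62  4.41  0.16  0.2   0.  ]
18.32 [505.02 -32.98  70.96] [-1.9   0.35  5.1   0.18  0.27  0.03]
18.62 [505.05 -32.96  70.7 ] [-1.46  0.6   6.09  0.16  0.32  0.04]
18.92 [505.13 -32.95  70.44] [-1.76  1.37  7.15  0.18  0.38  0.05]
19.22 [505.17 -32.97  70.17] [-1.85  1.28  8.24  0.21  0.37  0.06]
19.52 [505.24 -32.97  69.96] [-1.6   0.62  9.64  0.2   0.42  0.03]
19.82 [505.32 -32.97  69.77] [-3.03  0.98  9.91  0.19  0.48  0.02]
20.12 [505.35 -32.93  69.57] [-2.5   1.21 10.78  0.2   0.52  0.04]
20.42 [505.43 -32.96  69.38] [-2.72  0.53 11.37  0.15  0.54  0.02]
20.72 [505.49 -32.95  69.18] [-3.18  0.82 11.68  0.21  0.61  0.02]
21.02 [505.52 -32.95  68.98] [-2.95  0.91 12.79  0.19  0.65  0.03]
21.32 [505.58 -32.98  68.76] [-2.96  0.99 13.44  0.19  0.69  0.06]
21.62 [505.68 -32.97  68.57] [-3.61  0.91 14.2   0.2   0.73  0.03]
21.92 [505.75 -32.97  68.38] [-3.51  0.68 14.72  0.19  0.8   0.03]
22.22 [505.75 -32.98  68.16] [-3.99  0.81 15.71  0.19  0.81  0.03]
22.52 [505.82 -32.93  67.96] [-3.65  0.95 16.67  0.21  0.86  0.03]
22.82 [505.93 -32.98  67.78] [-3.84  0.81 16.9   0.21  0.88  0.05]
23.12 [506.   -32.99  67.58] [-3.83  0.79 17.57  0.2   0.92  0.06]
23.42 [506.16 -33.06  66.27] [ 1.32  0.94  7.63  0.14 -0.13 -0.  ]
```

The force dropped from 17.6 to 7.6 N, so the snaps went through. I'll press lightly once more to check for seat stiffness and levelness, then unload and release.

Run:
```python
from h import *
b=np.load('base.npy'); z0=get_position()[2]; p=None
zc=.0715-.0003*19
for z in(zc-.0005,zc-.001,zc+.0004,zc+.0014):
    movel([.505,-.0330,z],ori(0,0,-2.9),vel=.01); f=rd(4)-b
    print(round(get_t(),2),round(z*1e3,2),np.round(np.array(get_position())*1e3,2),np.round(f,2))
    if f[2]>17: break
```

```text
23.73 65.3 [506.22 -33.05  65.95] [ 1.46  0.31  9.4   0.12 -0.03 -0.03]
24.05 64.8 [506.19 -33.07  65.62] [5.300e-01 3.300e-01 1.176e+01 1.100e-01 1.400e-01 1.000e-02]
24.41 66.2 [505.91 -33.09  66.46] [ 3.62  0.55  6.5   0.1  -0.6  -0.01]
24.73 67.2 [504.87 -33.15  66.95] [ 3.3  -0.14  3.72 -0.03 -0.7   0.05]
```

Run:
```python
from h import *
b=np.load('base.npy')
movel([.5053,-.0330,.0678],vel=.01); print(np.round(rd()-b,2),get_position())
gripper_to(1.0); print(get_t(),get_gripper_width(),rd()[:3])
movel([.5053,-.0330,.16],vel=.1)
movep([.45,-.40,.25],[np.pi,0,.8]); sleep(.3); print(get_t())
t=snap('top','t5'); s=snap('side','s5')
a=cv2.resize(t['image'][170:236,295:375,::-1],(480,396),interpolation=cv2.INTER_CUBIC)
crop(t,'x',295,170,375,236,1)
c=cv2.resize(s['image'][190:265,270:380,::-1],(581,396),interpolation=cv2.INTER_CUBIC)
cv2.imwrite('pics/c7.png',cv2.resize(np.hstack([a,c]),(800,299)))
# height of plate from depth, relative left/right/front/rear
for n in((-.0,.07),(-.0,-.07),(-.055,0),(.055,0)):
    th=np.radians(-2.6);R=np.array([[np.cos(th),-np.sin(th)],[np.sin(th),np.cos(th)]]); q=R@np.array(n)+[.505,-.033]
    zs=[]
    u,v=w2px(t,[*q,.05])
    for du in(-1,0,1):
        for dv in(-1,0,1): zs.append(px2w(t,u+du,v+dv)[2])
    print(n,np.round(np.median(zs),4))
```

```text
[ 2.86 -0.62  0.83 -0.1  -0.7   0.08] [ 0.50482186 -0.03312938  0.06740947]
25.5917 0.9982020731131778 [-0.03690039  0.28190676  0.44663018]
28.4583
(-0.0, 0.07) 0.0497
(-0.0, -0.07) 0.0531
(-0.055, 0) 0.0508
(0.055, 0) 0.0511
```

View pics/c7.png

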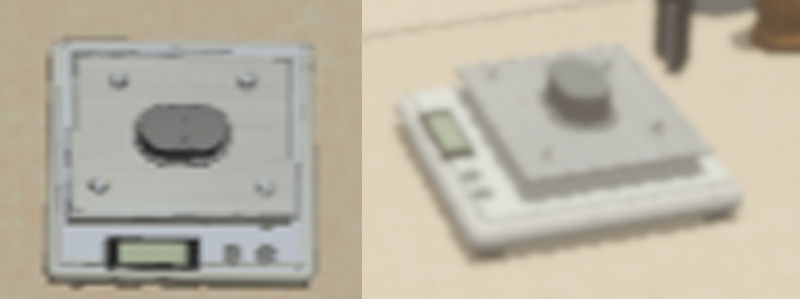

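All four heads show through the holes. The spot depth readings are noisy, so I'll do a plane fit before handing in.

Run:
```python
from h import *
th=np.radians(-2.6);R=np.array([[np.cos(th),-np.sin(th)],[np.sin(th),np.cos(th)]])
D=[grab_frame('top') for _ in range(5)]
def pl(c,xs,ys,z,skip):
    A=[];Z=[]
    for d in D:
        for x in xs:
            for y in ys:
                if skip(x,y): continue
                q=R@[x,y]+c; p=px2w(d,*w2px(d,[*q,z]))
                if abs(p[2]-z)<.02: A.append([1,x,y]);Z.append(p[2])
    A=np.array(A);s=np.linalg.lstsq(A,np.array(Z),rcond=None); r=Z-A@s[0]; return np.round(s[0]*1e3,2),round(r.std()*1e3,2),len(Z)
g=np.arange(-.056,.057,.004);h=np.arange(-.078,.079,.004)
print('plate',pl([.505,-.033],g,h,.05,lambda x,y:abs(x)<.03 and abs(y)<.045 or np.min(np.hypot(*(M-[x,y]).T))<.014))
print('table',pl([.505,-.23],g,h*.7,0.,lambda x,y:False))
print('table2',pl([.505,.17],g,h*.7,0.,lambda x,y:False))
```

```text
plate (array([50.99,  0.33, -0.67]), np.float64(2.95), 3423)
table (array([ 1.64, -1.4 , -0.09]), np.float64(3.15), 5774)
table2 (array([ 1.41, -0.04,  0.05]), np.float64(3.18), 5780)
```

The plate is level (tilt below 1 mm/m). Its top is at 49.5 mm relative to the worktop, which is exactly home.

```bash
python3 -c "
from h import *
print(get_t(),finish_job())"
```

```text
the job is handed in; nothing more can be done
28.8083 None
```

The steel weighing plate is snapped home on all four posts and lies level; the load on the scale peaked at about 21 N (limit 24.5 N), nothing else on the worktop was touched, and I handed the job in at 28.8 s.

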